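# Close and lock the dust cover of the shoe-finishing machine

## Robot

A 7-joint arm with a two-finger parallel gripper is mounted at the origin on the work surface. World frame = base frame: x ahead of the robot, y to its left, z up, the work surface at z = 0. Lengths are in m, angles in rad, forces in N, time in s.
With the tool pointing down it reaches from about 0.4 to 0.85 m from the base axis. Payload 4.5 kg.
Tool frame: the origin (TCP) lies on the centre line of the jaws, within the pads' length; the fingertips stand 14 mm ahead of it and the grasp point (between the pads) lies 5 mm behind it; y points along the fingers, z is the direction in which the jaws open and shut, and the axes are right-handed (so a half turn about y gives the same grasp; the last joint's range is limited). The gripper opens to 88 mm and grips with 3 to 60 N. Pads are 18 mm wide; open, the fingers measure 123 mm over their backs; the gripper's body (75 mm by 187 mm) begins 45 mm behind the grasp point.
Start: joints at [-1.141, 0.689, -0.195, 1.565, 0.157, 0.902, -0.215], TCP at [0.241, 0.577, 0.229] pointing down, gripper open.
Joint ranges: [-3.01, 3.01], [-0.46, 2.08], [-1.47, 1.51], [0.13, 2.56], [-1, 4.14], [0.04, 2.09], [-2.66, 2.66]. Speed limits (rad/s): [2.57, 2.57, 3.14, 3.14, 3.14, 3.14, 3.14].

## Interface

Orientations are given as a unit quaternion [x, y, z, w].
In Python, from plant import get_state, imaging, job gives the robot as it stands.
- The arm moves only by the tool send_rows, never from a script. Its argument "motion" is a list that holds one entry, the list of rows, each a list of 7 numbers: the turn, a rotation vector about the tool's x, y, z scaled (see below), then the shift along the tool's x, y, z scaled (see below), then the gripper's target within -1 to 1 (shut at 1, half-way at 0, fully open at -1). In form: [[[rx, ry, rz, tx, ty, tz, gripper], ...]]. A call has exactly 5 rows; each row shifts and turns the commanded pose from where the row before left it, along the tool's axes as they then stand; what a row does not reach is not made up. The controller multiplies each number of a shift by 0.02 m and each number of a turn by 0.08 rad. A row lasts 1/12 s, in which the tool goes at most 41.7 mm and 7.16 degrees, less where a joint would pass 70% of its speed; a pose out of reach is approached as far as the arm can. A call with a number of a shift or a turn outside -1 to 1 is refused whole. A call with a gripper value outside its range is refused whole. The fingers move at their own pace and stop on an object; "force" is the grip in N (left out, the last holds). Time passes only in rows, so rows that do not move let the fingers close, or fill a call up. It gives the time, the measured TCP pose, the force and the opening at its end, in the units of the state.
- get_state(): the state, without advancing time (a new reading comes with each control period).
- imaging.snapshot(name): name is "side" or "top"; returns a dict with "img" (384x512x3 uint8, red, green, blue), "camera_matrix" (3x3 intrinsics, pixels), "dist_coeffs" ([k1, k2, p1, p2, k3] as OpenCV has them; the pictures are not rectified), "R" (3x3) and "t" (3): a world point X has camera coordinates R X + t. Camera axes: x right, y down, z forward; pixel columns grow to the right and rows downward; lengths in m; the calibration is good to about 2 mm. A picture is of the moment at which its call begins. There is no depth.
- job.finish_job(): hands the job in, once; it reports no verdict.
The state is a dict: "clock": time; "q": joint angles; "qd": joint speeds; "joint_torque": joint torques, N m; "tool_pos": TCP position; "eef_rot": TCP orientation; "contact_force": force on the tool from outside, world axes, zero at the start; "moment": the same for the moment, N m; "opening": opening from 0.0 (shut) to 1.0 (fully open).
Only numpy, scipy, OpenCV 4.12 (cv2) and the standard library are available. Lean on these libraries where they do the work, as an engineer would, in place of code of your own. Each camera call takes 0.05 s, during which the arm holds its last target.

## Task

The dust cover of the shoe-finishing machine stands ajar: with the fingertips push it fully shut first, then set a fingertip in the slot of its big round quarter-turn fastener and turn it clockwise (seen from above) all the way to its stop, so that the cover is locked. Touch and push only: do not pick up or pull up anything, do not turn the small speed knob, leave everything else where it stands, and finish with the hand clear.

Things in the scene. Friction and masses are not known exactly. Their poses are not given: they have to be found in the camera images.
- machine: Low grey steel shoe-finishing machine, fixed. Origin on the table; the body spans x -125 to +190 mm, y -200 to +200 mm, and is 85 mm high, with a motor and brush wheel on its deck at y +96 to +194 mm (top 197 mm above the table). Its -x side faces the robot, z is up. The cover's hinge line is parallel to y at x = +105 mm, z = 85 mm.
- cover (a joint): Angle (rad) of the flat aluminium dust cover: 0 is fully shut; grows as its robot-side edge rises. Starts 0.22 to 0.40 open, stays where left (stiff hinge; about 1 to 4 N at the free edge pushes it down). 230 mm long, 250 mm wide, 8 mm thick; shut, it spans machine x -125 to +105 mm, y -185 to +65 mm, upper face at z = 93 mm.
- cover_press (a point): A bare spot on the upper face of the cover, good for pushing: 25 mm from its free (robot-side) edge and 40 mm from its left (+y) edge, 205 mm from the hinge line. Axes: those of the machine, tilted with the cover (z is the cover's outward normal).
- fastener (a joint): Angle (rad) of the quarter-turn fastener on the cover: starts 0 to 0.3 (open); 1.571 is the stop, locked; grows clockwise seen from above. Friction about 0.18 N m (6 N pushed sideways 30 mm off the axis); stays where left. Below, its cam tongue swings under a lip of the machine and holds the cover down; it passes only with the cover shut.
- fastener_slot (a point): Centre of the slot's floor, on the turning axis. Round steel disc, 110 mm across, with two black D-shaped blocks 16 mm high; between them a straight slot 36 mm wide right across, open at both ends. Shut: machine x = -55, y = -60, z = 97 mm (slot floor). The point's y axis runs along the slot (at joint 0 the machine's y, at the stop its x, towards the hinge); z is the turning axis, outwards.
- speed_knob (a joint): Angle (rad) of the machine's small plain black speed knob, 36 mm across and 20 mm high, without slot, on the rear deck at machine x = 150, y = 40 mm. Not to be turned.
- glue_jar: Amber glue jar with black cap, 54 mm across, 75 mm high, on the machine's rear deck (85 mm up). Origin under its centre. Leave alone.
- polish_tin: Flat steel polish tin, 60 mm across, 26 mm high, on the rear deck. Origin under its centre. Leave alone.
- wooden_last: Wooden shoe last, 243 mm long along its x, 77 mm wide, 60 mm high, on the table. Origin under its centre. Leave alone.
- rubber_heel: Black rubber heel, 83 mm by 55 mm, 20 mm thick, on the table. Origin under it. Leave alone.
- nail_tray: White plastic tray of nails, 110 by 150 mm, 40 mm high, on the table. Origin under its centre. Leave alone.
- hammer: Hammer lying on the table along its x, head to +x. Leave alone.
- brush: Hand brush lying on the table along its x. Leave alone.
- speed_mark (a point): End of the pale pointer line on top of the speed knob, 14 mm from its axis. It must stay where it is.

How it is judged:
By the outcome, as a careful person would: the job done as asked, in the order asked, and still so for the second after the job is handed in, with the robot touching nothing.
It also fails if it takes over 45 s, if anything falls off the work surface, if the arm or the gripper's body presses on something with over 40 N, if the wrist force passes 120 N, or if a joint passes its speed limit or range.

## Working session

There is one attempt and no reset: what is moved stays moved. The work goes in short steps, Python scripts to look and compute and a tool call to move; the robot and the scene stay as the last step left them, time stands still between calls to the robot, and variables do not carry over. Pictures are saved under pics/ and viewed, and the job is handed in when it is done.

Besides the shell and the picture viewer there is one more tool, called after "Emit:" in YAML: its name, and indented under it one key for each argument. send_rows: Moves the arm, as the interface text tells. Its arguments: {"type":"object","properties":{"motion":{"type":"array"},"force":{"type":"number"}},"required":["motion"]}

```bash
mkdir -p pics; ls; python3 - <<'E'
from plant import get_state, imaging, job
import cv2,numpy as np
s=get_state();print(s)
for n in("side","top"):
    d=imaging.snapshot(n);cv2.imwrite(f"pics/{n}0.png",d["img"][:,:,::-1]);print(n,{k:np.round(d[k],4).tolist() for k in d if k!="img"})
    np.savez(f"{n}0.npz",**d)
E
```

```text
pics
{'clock': 0.0, 'q': array([-1.14120107,  0.68995318, -0.19451732,  1.56634652,  0.15727778,
        0.90248728, -0.21512309]), 'qd': array([ 0.00087483,  0.00028974,  0.0007426 ,  0.00164937, -0.00149479,
       -0.00027685,  0.00052868]), 'joint_torque': array([ 3.66324666e-04, -5.27564621e+01, -1.26685046e+00, -1.53432941e+01,
       -5.26287931e-02,  6.44934451e-03,  1.57463737e-04]), 'tool_pos': array([0.24075355, 0.57606626, 0.22772869]), 'eef_rot': array([ 0.69394118, -0.13909143,  0.13891981, -0.69267633]), 'contact_force': array([-0.54405978,  0.07084605, -0.36254076]), 'moment': array([-0.02253492, -0.00975074, -0.02135077]), 'opening': 1.0000741724091335}
side {'camera_matrix': [[373.3202, 0.0, 253.0717], [0.0, 373.3202, 193.6319], [0.0, 0.0, 1.0]], 'dist_coeffs': [-0.1223, 0.0, 0.0, 0.0, 0.0], 'R': [[0.7598, -0.6502, 0.0025], [-0.3389, -0.3993, -0.8519], [0.5549, 0.6464, -0.5238]], 't': [-0.4217, 0.2371, 0.9016]}
top {'camera_matrix': [[355.4017, 0.0, 258.5033], [0.0, 355.4017, 190.647], [0.0, 0.0, 1.0]], 'dist_coeffs': [-0.0319, 0.0, 0.0, 0.0, 0.0], 'R': [[0.0126, -0.9999, -0.0028], [-0.9992, -0.0125, -0.038], [0.038, 0.0033, -0.9993]], 't': [-0.0228, 0.5463, 1.205]}
```

View pics/side0.png

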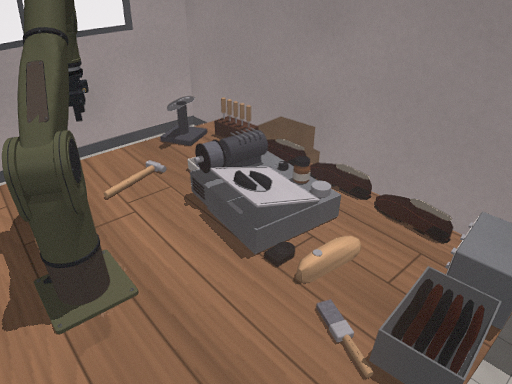

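View pics/top0.png

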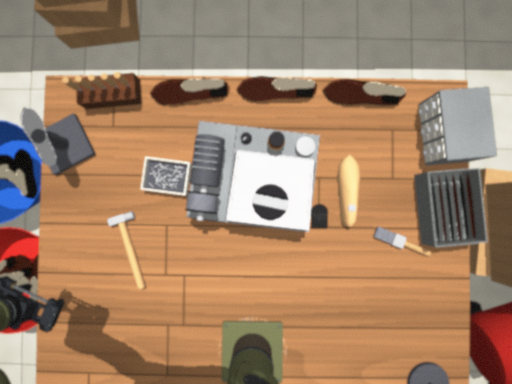

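The machine is near top-view pixels (255,175), with its cover white and the slot roughly along image columns. The motor is at left (+y), and the knob is at about (246,138).

```bash
python3 - <<'E'
import cv2,numpy as np
a=np.load("top0.npz")["img"][110:240,180:330,::-1];cv2.imwrite("pics/t0z.png",cv2.resize(a,None,fx=5,fy=4.6,interpolation=cv2.INTER_CUBIC) if 0 else cv2.resize(a,(750,600)[:1]+(600,) if 0 else (690,598),interpolation=cv2.INTER_CUBIC))
a=np.load("side0.npz")["img"][125:250,180:350,::-1];cv2.imwrite("pics/s0z.png",cv2.resize(a,(782,575),interpolation=cv2.INTER_CUBIC))
E
```

```text
(no output)
```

View pics/t0z.png

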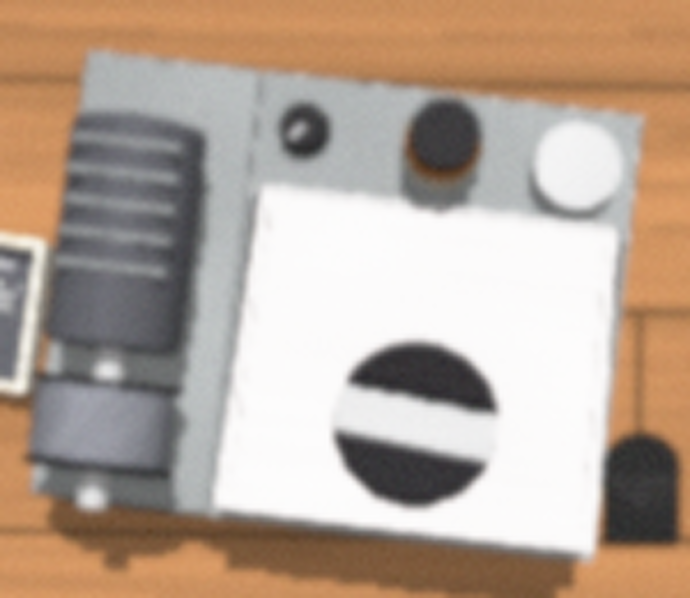

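View pics/s0z.png

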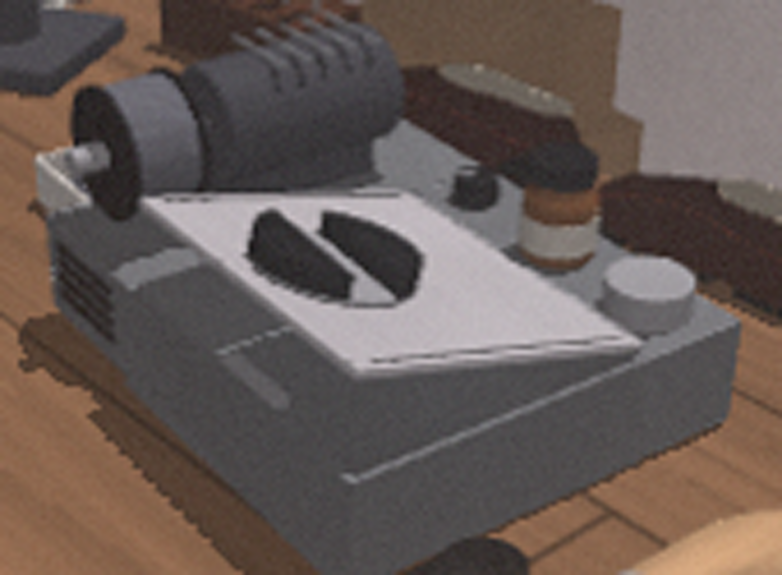

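```bash
cat > h.py <<'E'
import cv2,numpy as np
def load(n):
    return dict(np.load(n))
def ray(d,uv):
    p=cv2.undistortPoints(np.array([[uv]],float),d["camera_matrix"],d["dist_coeffs"])[0,0]
    R=np.array(d["R"]);t=np.array(d["t"]); return -R.T@t, R.T@np.array([p[0],p[1],1])
def onplane(d,uv,z):
    c,v=ray(d,uv); return c+v*(z-c[2])/v[2]
def proj(d,X):
    return cv2.projectPoints(np.array(X,float).reshape(-1,3),cv2.Rodrigues(np.array(d["R"]))[0],np.array(d["t"]),d["camera_matrix"],d["dist_coeffs"])[0][:,0]
E
python3 - <<'E'
from h import *
from scipy.optimize import least_squares
T=load("top0.npz");S=load("side0.npz")
k=4.6;zt=lambda u,v:((u+.5)/k-.5+180,(v+.5)/k-.5+110); zs=lambda u,v:((u+.5)/k-.5+180,(v+.5)/k-.5+125)
M=[(190,200,85),(190,-200,85),(105,65,93),(105,-185,93),(150,40,105),(-125,200,85)]
P=[zt(90,52),zt(643,116),zt(258,186),zt(617,225),zt(303,130),zt(33,490)]
W=np.array([onplane(T,p,m[2]/1000) for p,m in zip(P,M)])
Mx=np.array(M)/1000
SM=[(190,-200,85)];SP=[zs(740,322)]
SM.append((-125,-200,85)) ;SP.append(zs(350,478))
def pose(p,X):
    c,s=np.cos(p[2]),np.sin(p[2]);X=np.array(X,float).reshape(-1,3)
    return X@np.array([[c,s,0],[-s,c,0],[0,0,1]])+[p[0],p[1],0]
r=least_squares(lambda p:(pose(p,Mx)-W)[:,:2].ravel(),[.55,0,0]);print(r.x,np.round(r.fun.reshape(-1,2)*1e3,1))
print("side proj err",proj(S,pose(r.x,np.array(SM)/1000))-np.array(SP))
x=r.x
def cov(p,a,u,y,h):# u distance from hinge, h above z=85
    c,s=np.cos(a),np.sin(a)
    return pose(p,np.array([[.105-u*c-0*s-h*-s*0 + h*s*(1) , y, .085+u*s+h*c]]))
# cover angle
tp=[zt(215,515),zt(592,553)];sp=[zs(358,375)]
f=lambda a:np.concatenate([(proj(T,cov(x,a[0],.23,.065,.008))-tp[0]).ravel(),(proj(T,cov(x,a[0],.23,-.185,.008))-tp[1]).ravel(),(proj(S,cov(x,a[0],.23,-.185,.008))-sp[0]).ravel(),(proj(S,cov(x,a[0],.23,.065,.008))-zs(145,198)).ravel()])
g=least_squares(f,[.3]);print("angle",g.x,np.round(g.fun,2));a=g.x[0]
np.savez("pose.npz",p=x,a=a)
print("press open",cov(x,a,.205,.025,.008)," shut",cov(x,0,.205,.025,.008))
print("slot",cov(x,a,.16,-.06,.012)," shut",cov(x,0,.16,-.06,.012))
# slot direction
e1=onplane(T,zt(340,408),.14);e2=onplane(T,zt(492,437),.14);v=e1-e2;print("slot dir",np.degrees(np.arctan2(v[1],v[0])),"machine yaw",np.degrees(x[2]))
E
```

```text
[ 0.56010538  0.00298866 -0.10142895] [[ 1.8  3.7]
 [ 2.1 -4.5]
 [-1.5 -1.4]
 [-2.7 -0. ]
 [ 3.3  0.4]
 [-3.1  1.8]]
side proj err [[2.49059968 0.21036005]
 [2.53256574 2.45291178]]
angle [0.2556559] [ 0.04 -1.69  0.48 -0.49  0.68 -0.07 -1.01  0.71]
press open [[0.47179209 0.03710618 0.14458039]]  shut [[0.46315071 0.03798569 0.093     ]]
slot [[ 0.50750536 -0.05196776  0.13707078]]  shut [[ 0.49931274 -0.05113393  0.097     ]]
slot dir 79.91605910312332 machine yaw -5.811450638458294
```

```bash
cat >> h.py <<'E'
from scipy.spatial.transform import Rotation as Ro
def delta(goal,jawyaw=None):
    "units needed: shift (tool axes now), and turn about tool y"
    from plant import get_state
    s=get_state();R=Ro.from_quat(s["eef_rot"]);M=R.as_matrix()
    z=M[:,2];yaw=np.arctan2(z[1],z[0])
    print("clk",round(s["clock"],2),"pos",np.round(s["tool_pos"],4),"jawyaw deg",round(np.degrees(yaw),1),"down",np.round(M[:,1],3),"F",np.round(s["contact_force"],1),"q7",round(s["q"][6],2),"open",round(s["opening"],2))
    print("axes x,z",np.round(M[:,0],3),np.round(M[:,2],3))
    d=np.array(goal)-s["tool_pos"];print("world d mm",np.round(d*1e3,1))
    if jawyaw is not None:
        # desired: y down, z at jawyaw
        for k in (0,np.pi):
            y=jawyaw+k;zz=np.array([np.cos(y),np.sin(y),0]);yy=np.array([0,0,-1.]);D=np.c_[np.cross(yy,zz),yy,zz]
            print("turn units total",np.round((R.inv()*Ro.from_matrix(D)).as_rotvec()/.08,2),"shift units after turn",np.round(D.T@d/.02,2))
    print("shift units now",np.round(M.T@d/.02,2))
E
python3 -c "
from h import *
p=np.load('pose.npz')['p']
delta([.472,.035,.28],p[2])"
```

```text
clk 0.1 pos [0.2408 0.5761 0.2278] jawyaw deg 67.3 down [-0.001 -0.002 -1.   ] F [-0.5  0.3 -0.3] q7 -0.22 open 1.0
axes x,z [ 0.923 -0.385  0.   ] [ 0.385  0.923 -0.002]
world d mm [ 231.2 -541.1   52.2]
turn units total [2.000e-02 1.596e+01 1.000e-02] shift units after turn [25.75 -2.61 14.24]
turn units total [ 2.000e-02 -2.331e+01 -2.000e-02] shift units after turn [-25.75  -2.61 -14.24]
shift units now [ 21.1   -2.57 -20.51]
```

Emit:
send_rows:
  motion:
    - [[0,0,0,0.3,-0.6,-0.3,1],[0,0,0,0.7,-0.8,-0.7,1],[0,0,0,0.8,-0.6,-0.8,1],[0,0,0,0.9,-0.4,-0.9,1],[0,0,0,0.9,-0.2,-0.9,1]]
  force: 20

```text
clock: 0.52
tool_pos: [0.2804, 0.4816, 0.2824]
eef_rot: [-0.693, 0.139, -0.139, 0.694]
contact_force: [0.6, -0.8, -0.5]
opening: 0.647
```

Emit:
send_rows:
  motion:
    - [[0,0,0,0.9,0,-0.9,1],[0,0,0,0.9,0,-0.9,1],[0,0,0,0.9,0,-0.9,1],[0,0,0,0.9,0,-0.9,1],[0,0,0,0.9,0,-0.9,1]]

```text
clock: 0.93
tool_pos: [0.3285, 0.3629, 0.2813]
eef_rot: [-0.693, 0.139, -0.139, 0.693]
contact_force: [-0.1, -0.6, -0.3]
opening: 0.272
```

Emit:
send_rows:
  motion:
    - [[0,0,0,0.9,0,-0.9,1],[0,0,0,0.9,0,-0.9,1],[0,0,0,0.9,0,-0.9,1],[0,0,0,0.9,0,-0.9,1],[0,0,0,0.9,0,-0.9,1]]

```text
clock: 1.35
tool_pos: [0.3766, 0.2452, 0.2813]
eef_rot: [-0.693, 0.139, -0.139, 0.693]
contact_force: [1.1, -1.0, 1.0]
opening: 0.002
```

```bash
python3 -c "
from h import *
p=np.load('pose.npz')['p']
delta([.472,.035,.28],p[2])"
```

```text
clk 1.35 pos [0.3766 0.2452 0.2813] jawyaw deg 67.3 down [ 0.001  0.    -1.   ] F [ 1.1 -1.   1. ] q7 0.35 open 0.0
axes x,z [ 0.923 -0.386  0.001] [0.386 0.923 0.   ]
world d mm [  95.4 -210.2   -1.3]
turn units total [-1.000e-02  1.595e+01  0.000e+00] shift units after turn [9.97 0.06 5.81]
turn units total [ 0.000e+00 -2.332e+01  1.000e-02] shift units after turn [-9.97  0.06 -5.81]
shift units now [ 8.46  0.07 -7.86]
```

Emit:
send_rows:
  motion:
    - [[0,0,0,0.9,0,-0.9,1],[0,0,0,0.9,0,-0.9,1],[0,0,0,0.9,0,-0.9,1],[0,0,0,0.9,0,-0.9,1],[0,0,0,0.9,0,-0.9,1]]

```text
clock: 1.77
tool_pos: [0.4248, 0.1275, 0.2812]
eef_rot: [-0.693, 0.139, -0.139, 0.693]
contact_force: [0.4, -0.4, -0.1]
opening: 0.007
```

Emit:
send_rows:
  motion:
    - [[0,0,0,0.9,0,-0.8,1],[0,0,0,0.9,0,-0.8,1],[0,0,0,0.9,0,-0.8,1],[0,0,0,0.7,0,-0.6,1],[0,0,0,0.5,0,-0.4,1]]

```text
clock: 2.18
tool_pos: [0.4707, 0.0336, 0.2812]
eef_rot: [0.693, -0.14, 0.14, -0.693]
contact_force: [-0.0, 0.7, -0.3]
opening: 0.006
```

Emit:
send_rows:
  motion:
    - [[0,1,0,0,0,0,1],[0,1,0,0,0,0,1],[0,1,0,0,0,0,1],[0,1,0,0,0,0,1],[0,1,0,0,0,0,1]]

```text
clock: 2.6
tool_pos: [0.4701, 0.0359, 0.2812]
eef_rot: [-0.651, 0.275, -0.276, 0.651]
contact_force: [-0.1, 0.1, -0.7]
opening: 0.006
```

Emit:
send_rows:
  motion:
    - [[0,1,0,0,0,0,1],[0,1,0,0,0,0,1],[0,1,0,0,0,0,1],[0,1,0,0,0,0,1],[0,1,0,0,0,0,1]]

```text
clock: 3.02
tool_pos: [0.4701, 0.036, 0.2812]
eef_rot: [-0.583, 0.399, -0.399, 0.584]
contact_force: [-0.4, -0.3, -0.3]
opening: 0.01
```

Emit:
send_rows:
  motion:
    - [[0,1,0,0,0,0,1],[0,1,0,0,0,0,1],[0,1,0,0,0,0,1],[0,1,0,0,0,0,1],[0,1,0,0,0,0,1]]

```text
clock: 3.43
tool_pos: [0.47, 0.0361, 0.2812]
eef_rot: [-0.492, 0.507, -0.507, 0.493]
contact_force: [0.6, -0.4, -1.0]
opening: 0.003
```

```bash
python3 -c "
from h import *
p=np.load('pose.npz')['p']
delta([.470,.035,.165],p[2])"
```

```text
clk 3.43 pos [0.47   0.0361 0.2812] jawyaw deg -1.7 down [ 0.  0. -1.] F [ 0.6 -0.4 -1. ] q7 -0.11 open 0.0
axes x,z [-0.029 -1.    -0.   ] [ 1.    -0.029  0.   ]
world d mm [  -0.    -1.1 -116.2]
turn units total [-0.    0.9  -0.01] shift units after turn [0.05 5.81 0.  ]
turn units total [-1.000e-02 -3.837e+01  1.000e-02] shift units after turn [-0.05  5.81 -0.  ]
shift units now [ 0.06  5.81 -0.  ]
```

Emit:
send_rows:
  motion:
    - [[0,0.9,0,0,0.9,0,1],[0,0,0,0,0.9,0,1],[0,0,0,0,0.9,0,1],[0,0,0,0,0.9,0,1],[0,0,0,0,0.9,0,1]]

```text
clock: 3.85
tool_pos: [0.4704, 0.0362, 0.1905]
eef_rot: [0.475, -0.524, 0.524, -0.475]
contact_force: [-0.5, 0.7, -0.1]
opening: 0.006
```

Emit:
send_rows:
  motion:
    - [[0,0,0,0,0.4,0,1],[0,0,0,0,0.3,0,1],[0,0,0,0,0.3,0,1],[0,0,0,0,0.3,0,1],[0,0,0,0,0.3,0,1]]

```text
clock: 4.27
tool_pos: [0.4709, 0.0365, 0.1587]
eef_rot: [0.475, -0.523, 0.524, -0.476]
contact_force: [-0.4, -0.1, 0.0]
opening: 0.005
```

Emit:
send_rows:
  motion:
    - [[0,0,0,0,0.3,0,1],[0,0,0,0,0.3,0,1],[0,0,0,0,0.3,0,1],[0,0,0,0,0.3,0,1],[0,0,0,0,0.3,0,1]]

```text
clock: 4.68
tool_pos: [0.4701, 0.0365, 0.128]
eef_rot: [-0.475, 0.524, -0.523, 0.475]
contact_force: [-1.4, 0.3, 2.6]
opening: 0.011
```

```bash
python3 -c "
from h import *
p=np.load('pose.npz')['p']
delta([.470,.035,.107],p[2])
from plant import imaging
d=imaging.snapshot('side');cv2.imwrite('pics/s1.png',cv2.resize(d['img'][100:250,170:370,::-1],None,fx=3.9,fy=3.9))"
```

```text
clk 4.68 pos [0.4701 0.0365 0.128 ] jawyaw deg -5.6 down [-0.001  0.    -1.   ] F [-1.4  0.3  2.6] q7 -0.12 open 0.01
axes x,z [-0.097 -0.995 -0.   ] [ 0.995 -0.097 -0.001]
world d mm [ -0.1  -1.5 -21. ]
turn units total [ 0.01  0.06 -0.  ] shift units after turn [0.08 1.05 0.  ]
turn units total [-0.000e+00 -3.921e+01 -1.000e-02] shift units after turn [-0.08  1.05 -0.  ]
shift units now [0.08 1.05 0.  ]
```

View pics/s1.png

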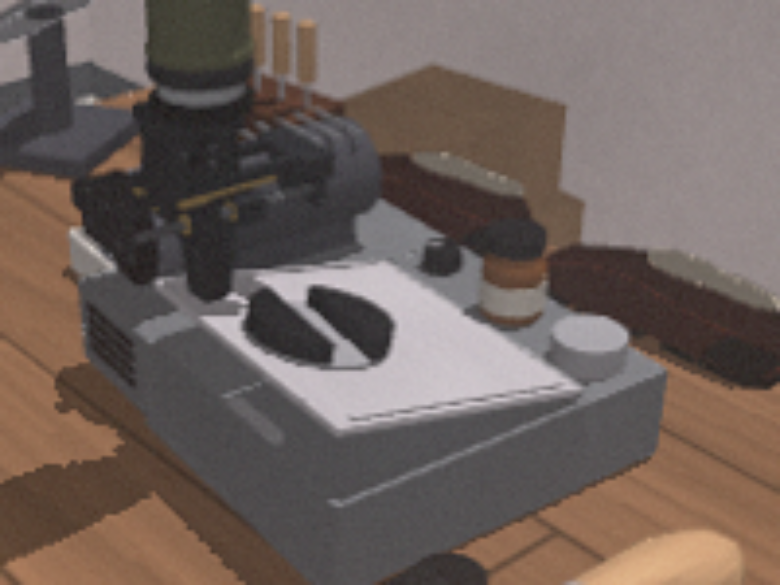

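Fingers are pressing near the free edge at (210,295), the cover is following with 2.6 N, and the gripper is clear of the motor. I'll continue down.

Emit:
send_rows:
  motion:
    - [[0,0,0,0,0.2,0,1],[0,0,0,0,0.2,0,1],[0,0,0,0,0.2,0,1],[0,0,0,0,0.2,0,1],[0,0,0,0,0.1,0,1]]

```text
clock: 5.15
tool_pos: [0.4701, 0.0365, 0.11]
eef_rot: [-0.475, 0.524, -0.523, 0.475]
contact_force: [-0.6, -0.0, 3.3]
opening: 0.005
```

Emit:
send_rows:
  motion:
    - [[0,0,0,0,0.1,0,1],[0,0,0,0,0.1,0,1],[0,0,0,0,0.05,0,1],[0,0,0,0,0,0,1],[0,0,0,0,0,0,1]]

```text
clock: 5.57
tool_pos: [0.471, 0.0365, 0.1055]
eef_rot: [0.475, -0.523, 0.524, -0.475]
contact_force: [0.3, 0.1, 0.9]
opening: 0.003
```

Emit:
send_rows:
  motion:
    - [[0,0,0,0,0.05,0,1],[0,0,0,0,0.05,0,1],[0,0,0,0,0.05,0,1],[0,0,0,0,0.05,0,1],[0,0,0,0,0,0,1]]

```text
clock: 5.98
tool_pos: [0.4706, 0.0365, 0.1014]
eef_rot: [0.475, -0.524, 0.524, -0.475]
contact_force: [0.8, 0.0, 0.9]
opening: 0.004
```

```bash
python3 -c "
from h import *
from plant import imaging
d=imaging.snapshot('side');cv2.imwrite('pics/s2.png',cv2.resize(d['img'][100:250,170:370,::-1],None,fx=3.9,fy=3.9))
d=imaging.snapshot('top');cv2.imwrite('pics/t2.png',cv2.resize(d['img'][110:250,180:330,::-1],None,fx=4.2,fy=4.2))"
```

```text
(no output)
```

View pics/s2.png

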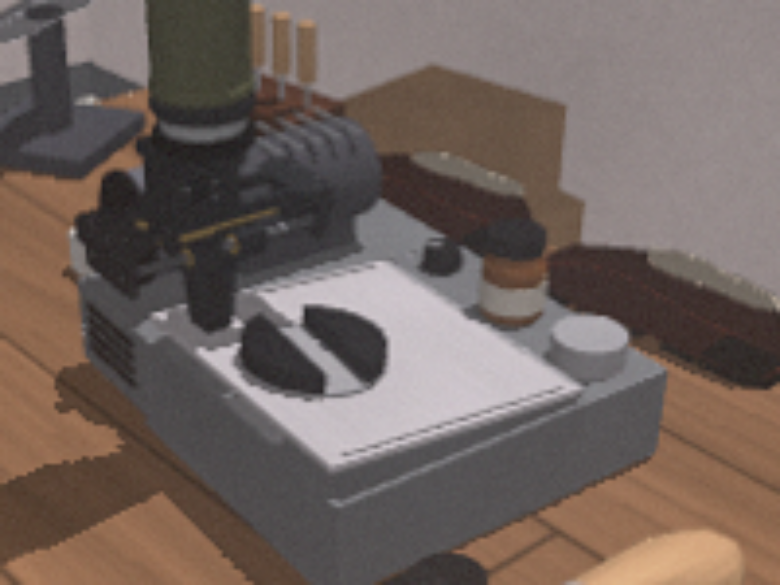

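View pics/t2.png

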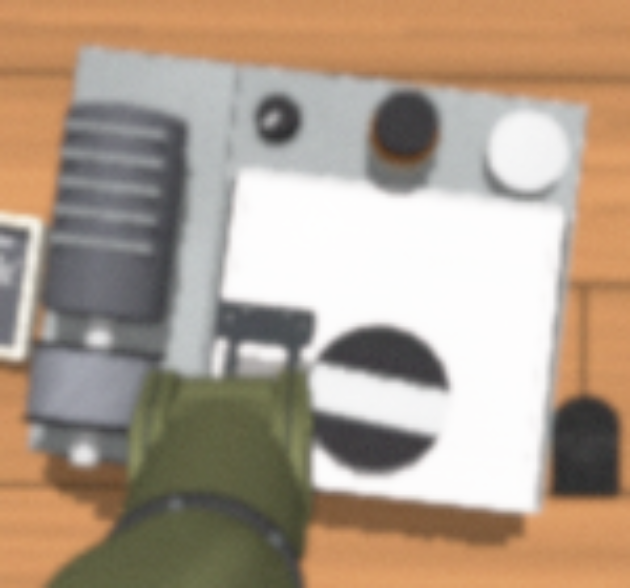

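```bash
cat >> h.py <<'E'
def pose(p,X):
    c,s=np.cos(p[2]),np.sin(p[2]);X=np.array(X,float).reshape(-1,3)
    return X@np.array([[c,s,0],[-s,c,0],[0,0,1]])+[p[0],p[1],0]
def cov(p,a,u,y,h):
    c,s=np.cos(a),np.sin(a)
    return pose(p,[[.105-u*c+h*s,y,.085+u*s+h*c]])
E
python3 -c "
from h import *
p=np.load('pose.npz')['p']
S=load('side0.npz')
cr=lambda q:(q-[170,100]+.5)*3.9-.5
for a in(0,.05,.08,.1,.12,.15,.256): print(a,[np.round(cr(proj(S,cov(p,a,.23,y,.008)))[0]) for y in (-.185,.065)], np.round(cov(p,a,.205,.025,.008),4))
from plant import get_state
s=get_state();t=s['tool_pos'].copy();
for dz in(0,-.014): print('tip',cr(proj(S,t+[0,0,dz])))
print('bodycorner',cr(proj(S,pose(p,[[-.125,-.2,.085]]))))
"
```

```text
0 [array([333., 492.]), array([152., 336.])] [[0.4632 0.038  0.093 ]]
0.05 [array([334., 477.]), array([151., 323.])] [[0.4638 0.0379 0.1032]]
0.08 [array([335., 469.]), array([152., 315.])] [[0.4644 0.0379 0.1094]]
0.1 [array([335., 463.]), array([152., 310.])] [[0.465  0.0378 0.1134]]
0.12 [array([336., 457.]), array([152., 305.])] [[0.4656 0.0377 0.1175]]
0.15 [array([338., 448.]), array([153., 297.])] [[0.4666 0.0376 0.1235]]
0.256 [array([345., 415.]), array([158., 268.])] [[0.4718 0.0371 0.1446]]
tip [[212.90099137 336.57307188]]
tip [[213.57361961 351.97794145]]
bodycorner [[345.54004986 512.25113854]]
```

The side view shows the cover still about 0.06 rad open, with the corner at (332,465) and the deck corner at (332,503). The real tip seems to sit near the TCP height, so I'll keep pushing until the force rises.

Emit:
send_rows:
  motion:
    - [[0,0,0,0,0.1,0,1],[0,0,0,0,0.1,0,1],[0,0,0,0,0.05,0,1],[0,0,0,0,0.05,0,1],[0,0,0,0,0,0,1]]

```text
clock: 6.5
tool_pos: [0.4701, 0.0365, 0.0952]
eef_rot: [-0.475, 0.524, -0.523, 0.475]
contact_force: [0.5, -0.6, 0.6]
opening: 0.005
```

Emit:
send_rows:
  motion:
    - [[0,0,0,0,0.05,0,1],[0,0,0,0,0.05,0,1],[0,0,0,0,0.05,0,1],[0,0,0,0,0.05,0,1],[0,0,0,0,0,0,1]]

```text
clock: 6.92
tool_pos: [0.4703, 0.0365, 0.0913]
eef_rot: [-0.475, 0.524, -0.524, 0.475]
contact_force: [-0.3, 0.4, 0.5]
opening: 0.004
```

```bash
python3 -c "
from h import *
from plant import imaging
d=imaging.snapshot('side');cv2.imwrite('pics/s3.png',cv2.resize(d['img'][100:250,170:370,::-1],None,fx=3.9,fy=3.9))"
```

```text
(no output)
```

View pics/s3.png

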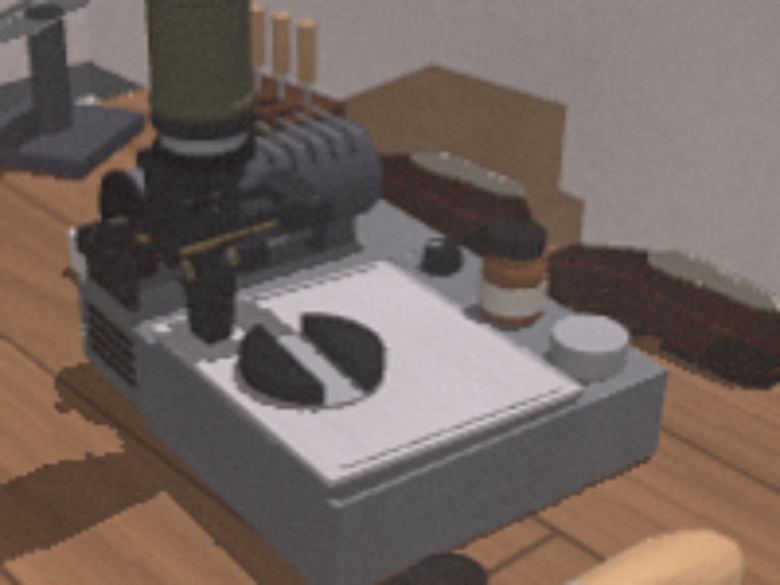

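Emit:
send_rows:
  motion:
    - [[0,0,0,0,0.05,0,1],[0,0,0,0,0.05,0,1],[0,0,0,0,0.05,0,1],[0,0,0,0,0,0,1],[0,0,0,0,0,0,1]]

```text
clock: 7.38
tool_pos: [0.4707, 0.0365, 0.0884]
eef_rot: [0.475, -0.524, 0.524, -0.475]
contact_force: [-0.4, -0.5, 0.4]
opening: 0.002
```

Emit:
send_rows:
  motion:
    - [[0,0,0,0,0.1,0,1],[0,0,0,0,0.1,0,1],[0,0,0,0,0.1,0,1],[0,0,0,0,0,0,1],[0,0,0,0,0,0,1]]

```text
clock: 7.8
tool_pos: [0.4704, 0.0365, 0.0832]
eef_rot: [0.475, -0.524, 0.524, -0.475]
contact_force: [-3.0, -0.7, 12.3]
opening: 0.005
```

```bash
python3 -c "
from h import *
from plant import imaging
d=imaging.snapshot('side');cv2.imwrite('pics/s4.png',cv2.resize(d['img'][150:240,180:300,::-1],None,fx=6.5,fy=6.5,interpolation=cv2.INTER_CUBIC))"
```

```text
(no output)
```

View pics/s4.png

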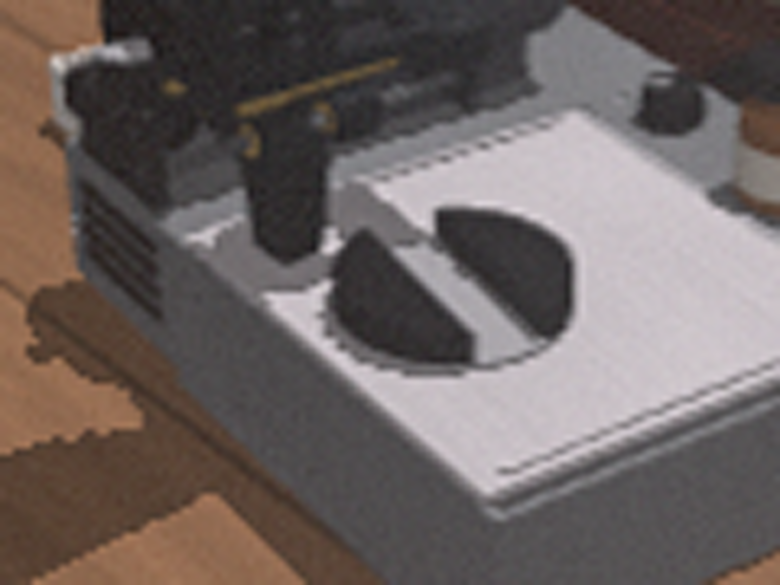

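```bash
python3 -c "
from h import *
from plant import get_state
S=load('side0.npz');s=get_state();t=s['tool_pos'];print(t,s['contact_force'],s['joint_torque'].round(1))
for dz in (-.014,0,.01):print(dz,proj(S,t+[0,0,dz]), proj(S,t+[-.017,.0017,dz]))
for px in [(224.2,190.3),(219.5,188.5),(229,188)]: print(px,onplane(S,px,.093),onplane(S,px,.069))
p=np.load('pose.npz')['p'];print('machine coords tool',pose([0,0,-p[2]],t-[p[0],p[1],0]))
"
```

```text
[0.4704139  0.03647935 0.08316718] [-2.21422238  0.49894623 12.4646169 ] [  0.1 -40.    1.7  -4.8  -0.   -0.6  -0. ]
-0.014 [[224.58017902 194.98098299]] [[219.79925175 196.65080403]]
0 [[224.40932427 191.09599026]] [[219.59602116 192.74907869]]
0.01 [[224.28641531 188.29047632]] [[219.4498034  189.93118814]]
(224.2, 190.3) [0.46325372 0.02735058 0.093     ] [0.4864523  0.05989812 0.069     ]
(219.5, 188.5) [0.45869674 0.04516236 0.093     ] [0.48170748 0.0784441  0.069     ]
(229, 188) [0.48259899 0.02877447 0.093     ] [0.50659498 0.0613807  0.069     ]
machine coords tool [[-0.09262161  0.02423683  0.08316718]]
```

Emit:
send_rows:
  motion:
    - [[0,0,0,0,-0.5,0,1],[0,0,0,0,-0.9,0,1],[0,0,0,0,-0.9,0,1],[0,0,0,0,-0.9,0,1],[0,0,0,0,-0.9,0,1]]

```text
clock: 8.27
tool_pos: [0.4702, 0.0365, 0.165]
eef_rot: [-0.475, 0.524, -0.524, 0.475]
contact_force: [-0.3, -0.4, -0.4]
opening: 0.006
```

```bash
python3 -c "
from h import *
from plant import imaging
d=imaging.snapshot('side');np.savez('side5.npz',**d);cv2.imwrite('pics/s5.png',cv2.resize(d['img'][130:240,180:320,::-1],None,fx=5,fy=5,interpolation=cv2.INTER_CUBIC))
d=imaging.snapshot('top');np.savez('top5.npz',**d);cv2.imwrite('pics/t5.png',cv2.resize(d['img'][120:240,180:330,::-1],None,fx=5,fy=5,interpolation=cv2.INTER_CUBIC))
p=np.load('pose.npz')['p']
delta(pose(p,[[-.055,-.06,.2]])[0],p[2]+np.pi/2-.07)
"
```

```text
clk 8.37 pos [0.472  0.0366 0.1664] jawyaw deg -5.6 down [ 0.005  0.001 -1.   ] F [0.1 0.2 0.3] q7 -0.12 open 0.0
axes x,z [-0.097 -0.995 -0.001] [ 0.995 -0.097  0.005]
world d mm [ 27.3 -87.7  33.6]
turn units total [ -0.06 -18.71   0.03] shift units after turn [ 2.09 -1.68 -4.09]
turn units total [-0.03 20.56 -0.06] shift units after turn [-2.09 -1.68  4.09]
shift units now [ 4.23 -1.68  1.79]
```

View pics/s5.png

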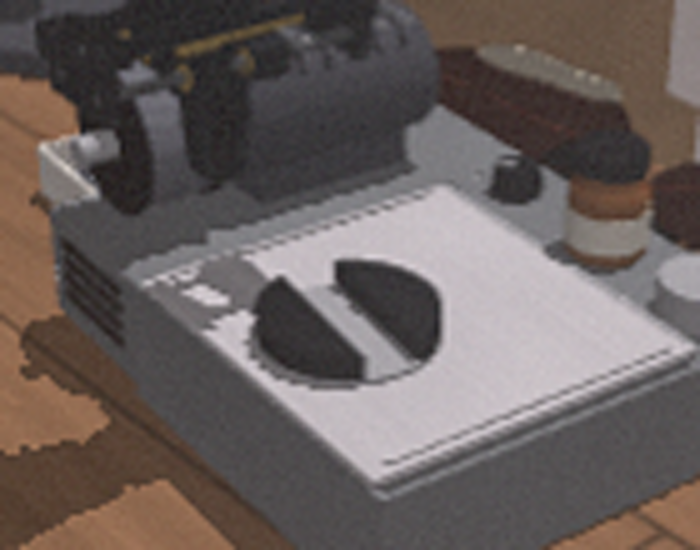

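View pics/t5.png

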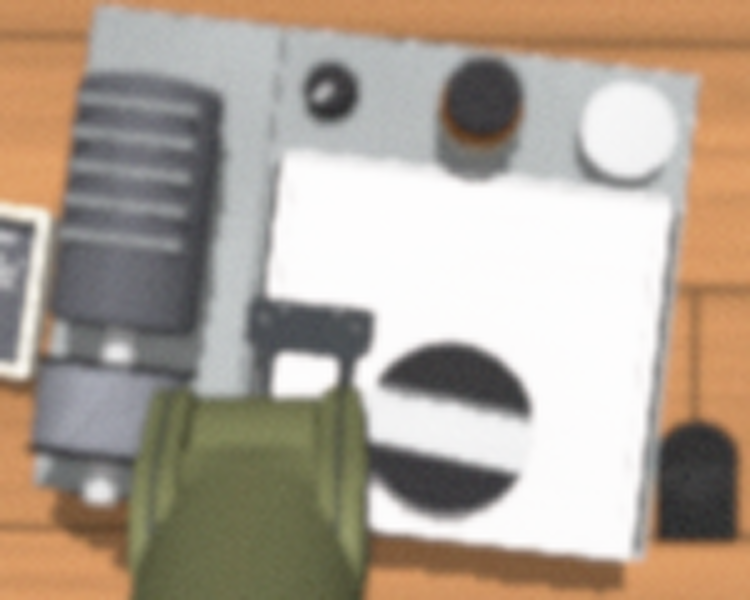

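```bash
cat > slot.py <<'E'
from h import *
def slot(d,z=.113,box=None):
    g=d["img"].max(2);m=(g<100).astype(np.uint8)
    p=np.load('pose.npz')['p'];c=proj(d,pose(p,[[-.055,-.06,z]]))[0]
    yy,xx=np.mgrid[:384,:512];m[(xx-c[0])**2+(yy-c[1])**2>25**2]=0
    n,l,st,ce=cv2.connectedComponentsWithStats(m)
    ks=[k for k in range(1,n) if st[k,4]>60];print([(st[k].tolist(),ce[k].round(1)) for k in ks])
    cs=[]
    pts=np.vstack([np.argwhere(l==k)[:,::-1] for k in ks]).astype(np.float32)
    W=np.array([onplane(d,q,z)[:2] for q in pts]).astype(np.float32)
    (cx,cy),r=cv2.minEnclosingCircle(W)
    A=np.array([onplane(d,ce[k],z)[:2] for k in ks]);v=A[0]-A[1]
    print("circle",cx,cy,r,"block line mid",A.mean(0),"pred",pose(p,[[-.055,-.06,z]]))
    ang=np.arctan2(v[1],v[0])+np.pi/2
    a=-(ang-np.pi/2-p[2]);print("slot yaw",np.degrees(ang),"joint",(a+np.pi/2)%np.pi-np.pi/2)
if __name__=="__main__": slot(load("top5.npz"))
E
python3 slot.py
```

```text
[([257, 189, 28, 13, 208], array([271.3, 194.9])), ([252, 209, 30, 13, 224], array([266.2, 215.5]))]
circle 0.49660348892211914 -0.046585556119680405 0.0540020689368248 block line mid [ 0.49752826 -0.04887881] pred [[ 0.49931274 -0.05113393  0.113     ]]
slot yaw 76.81296141228172 joint 0.12872829398500318
```

Emit:
send_rows:
  motion:
    - [[0,0,0,0.8,-0.5,0.3,0],[0,0,0,0.9,-0.5,0.4,0],[0,0,0,0.9,-0.2,0.4,0],[0,0,0,0.9,0,0.4,0],[0,0,0,0.6,0,0.2,0]]

```text
clock: 8.78
tool_pos: [0.497, -0.0505, 0.1879]
eef_rot: [0.475, -0.524, 0.524, -0.475]
contact_force: [0.2, -0.0, 0.1]
opening: 0.359
```

Emit:
send_rows:
  motion:
    - [[0,-1,0,0,0,0,0],[0,-1,0,0,0,0,0],[0,-1,0,0,0,0,0],[0,-1,0,0,0,0,0],[0,-1,0,0,0,0,0]]

```text
clock: 9.2
tool_pos: [0.4959, -0.0483, 0.1874]
eef_rot: [0.571, -0.418, 0.417, -0.57]
contact_force: [0.5, 0.0, -0.3]
opening: 0.499
```

Emit:
send_rows:
  motion:
    - [[0,-1,0,0,0,0,0],[0,-1,0,0,0,0,0],[0,-1,0,0,0,0,0],[0,-1,0,0,0,0,0],[0,-1,0,0,0,0,0]]

```text
clock: 9.62
tool_pos: [0.4958, -0.0482, 0.1874]
eef_rot: [-0.642, 0.297, -0.295, 0.642]
contact_force: [-0.0, -0.7, 0.2]
opening: 0.499
```

Emit:
send_rows:
  motion:
    - [[0,-1,0,0,0,0,0],[0,-1,0,0,0,0,0],[0,-1,0,0,0,0,0],[0,-1,0,0,0,0,0],[0,-1,0,0,0,0,0]]

```text
clock: 10.03
tool_pos: [0.4959, -0.0482, 0.1874]
eef_rot: [-0.688, 0.163, -0.162, 0.688]
contact_force: [-0.7, -0.4, -0.7]
opening: 0.503
```

```bash
python3 -c "
from h import *
delta([.498,-.05,.14],np.radians(78.5))
"
```

```text
clk 10.03 pos [ 0.4959 -0.0482  0.1874] jawyaw deg 63.4 down [-0.001  0.001 -1.   ] F [-0.7 -0.4 -0.7] q7 0.85 open 0.5
axes x,z [ 0.894 -0.447 -0.002] [0.447 0.894 0.   ]
world d mm [  2.1  -1.8 -47.4]
turn units total [-0.   -3.29 -0.02] shift units after turn [ 0.12  2.37 -0.07]
turn units total [ 3.000e-02  3.598e+01 -1.000e-02] shift units after turn [-0.12  2.37  0.07]
shift units now [ 0.14  2.37 -0.03]
```

Emit:
send_rows:
  motion:
    - [[0,-1,0,0,0,0,0],[0,-1,0,0,0,0,0],[0,-1,0,0,0,0,0],[0,-0.3,0,0.1,0.9,0,0],[0,0,0,0,0.9,0,0]]

```text
clock: 10.45
tool_pos: [0.499, -0.0488, 0.1517]
eef_rot: [-0.703, 0.071, -0.072, 0.704]
contact_force: [0.8, -0.2, -0.4]
opening: 0.5
```

```bash
python3 -c "
from h import *
delta([.498,-.05,.11],np.radians(78.5))
from plant import imaging
d=imaging.snapshot('side');np.savez('side6.npz',**d);cv2.imwrite('pics/s6.png',cv2.resize(d['img'][110:240,180:320,::-1],None,fx=4.6,fy=4.6,interpolation=cv2.INTER_CUBIC))
d=imaging.snapshot('top');np.savez('top6.npz',**d);cv2.imwrite('pics/t6.png',cv2.resize(d['img'][120:240,180:330,::-1],None,fx=5,fy=5,interpolation=cv2.INTER_CUBIC))
"
```

```text
clk 10.45 pos [ 0.499  -0.0488  0.1517] jawyaw deg 78.4 down [ 0.002  0.001 -1.   ] F [ 0.8 -0.2 -0.4] q7 1.0 open 0.5
axes x,z [ 0.979 -0.202  0.002] [0.202 0.979 0.002]
world d mm [ -1.   -1.2 -41.7]
turn units total [-0.02 -0.03  0.02] shift units after turn [-0.04  2.09 -0.07]
turn units total [-3.000e-02  3.924e+01 -3.000e-02] shift units after turn [0.04 2.09 0.07]
shift units now [-0.04  2.09 -0.07]
```

View pics/s6.png

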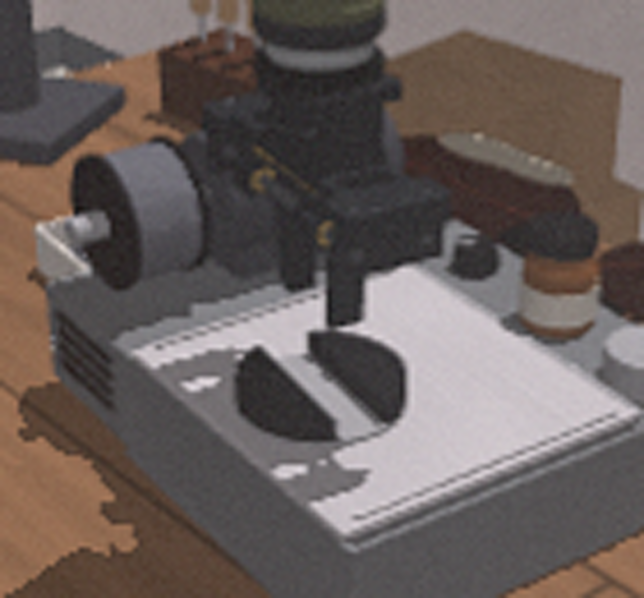

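View pics/t6.png

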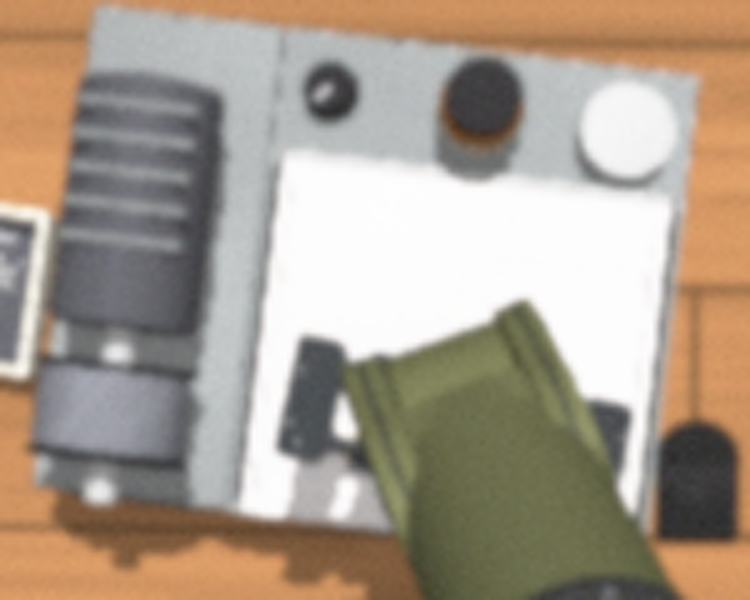

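```bash
python3 -c "
from h import *
S=load('side6.npz')
t=np.array([.499,-.0488,.1517]);j=np.array([.202,.979,0])
for dz in (-.014,0,.01):
  for s in (-.031,.031): print(dz,s,proj(S,t+[0,0,dz]+s*j))
for q in [(255,181.1),(244.1,173)]: print([onplane(S,q,z).round(4) for z in (.138,.152,.162)])
"
```

```text
-0.014 -0.031 [[254.66467945 188.09068011]]
-0.014 0.031 [[244.4162468 178.6421092]]
0 -0.031 [[254.68849348 183.78946559]]
0 0.031 [[244.37133039 174.46233344]]
0.01 -0.031 [[254.70567447 180.68057862]]
0.01 0.031 [[244.33904992 171.44328211]]
[array([ 0.5191, -0.05  ,  0.138 ]), array([ 0.503 , -0.0686,  0.152 ]), array([ 0.4915, -0.0819,  0.162 ])]
[array([0.5263, 0.0087, 0.138 ]), array([ 0.51  , -0.0114,  0.152 ]), array([ 0.4984, -0.0258,  0.162 ])]
```

Emit:
send_rows:
  motion:
    - [[0,0,0,0,0.6,0,0],[0,0,0,0,0.5,-0.05,0],[0,0,0,0,0.4,0,0],[0,0,0,0,0.3,0,0],[0,0,0,0,0.2,0,0]]

```text
clock: 10.97
tool_pos: [0.4979, -0.0497, 0.112]
eef_rot: [-0.703, 0.072, -0.072, 0.704]
contact_force: [0.3, 0.2, -0.1]
opening: 0.502
```

Emit:
send_rows:
  motion:
    - [[0,0,0,0,0.15,0,0],[0,0,0,0,0.15,0,0],[0,0,0,0,0.1,0,0],[0,0,0,0,0.1,0,0],[0,0,0,0,0,0,0]]

```text
clock: 11.38
tool_pos: [0.498, -0.0498, 0.1024]
eef_rot: [-0.703, 0.072, -0.072, 0.703]
contact_force: [-0.6, -0.6, 0.2]
opening: 0.5
```

```bash
python3 -c "
from h import *
delta([.498,-.05,.09],np.radians(78.5))
from plant import imaging
d=imaging.snapshot('side');np.savez('side7.npz',**d);cv2.imwrite('pics/s7.png',cv2.resize(d['img'][140:240,200:310,::-1],None,fx=6,fy=6,interpolation=cv2.INTER_CUBIC))
"
```

```text
clk 11.38 pos [ 0.498  -0.0498  0.1024] jawyaw deg 78.3 down [-0.  0. -1.] F [-0.6 -0.6  0.2] q7 0.96 open 0.5
axes x,z [ 0.979 -0.202 -0.   ] [0.202 0.979 0.   ]
world d mm [ -0.   -0.2 -12.4]
turn units total [-0.   -0.04 -0.  ] shift units after turn [-0.    0.62 -0.01]
turn units total [ 0.   39.23 -0.  ] shift units after turn [0.   0.62 0.01]
shift units now [-0.    0.62 -0.01]
```

View pics/s7.png

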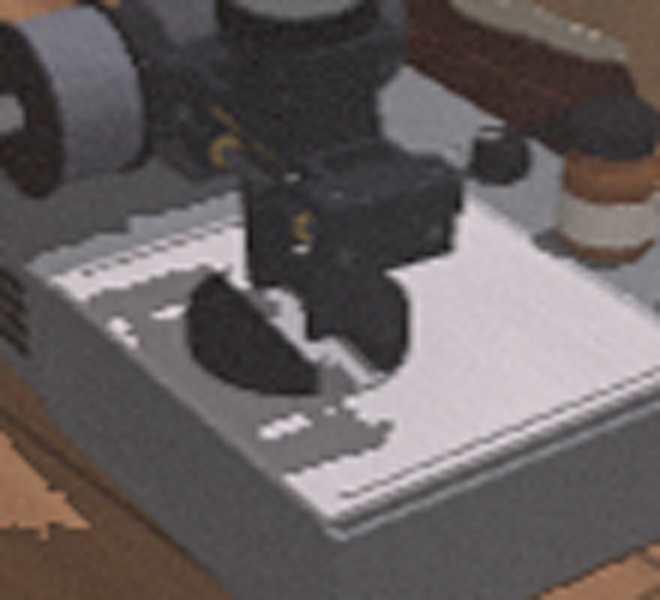

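The fingertips are entering the slot between the blocks, at about (315,335). I'll descend further, gently.

Emit:
send_rows:
  motion:
    - [[0,0,0,0,0.1,0,0],[0,0,0,0,0.1,0,0],[0,0,0,0,0.1,0,0],[0,0,0,0,0.1,0,0],[0,0,0,0,0,0,0]]

```text
clock: 11.85
tool_pos: [0.4978, -0.0498, 0.0941]
eef_rot: [-0.703, 0.072, -0.072, 0.703]
contact_force: [0.1, -0.1, 0.6]
opening: 0.502
```

Emit:
send_rows:
  motion:
    - [[0,0,0,0,0.08,0,0],[0,0,0,0,0.08,0,0],[0,0,0,0,0.08,0,0],[0,0,0,0,0,0,0],[0,0,0,0,0,0,0]]

```text
clock: 12.27
tool_pos: [0.498, -0.0498, 0.0896]
eef_rot: [-0.703, 0.072, -0.072, 0.703]
contact_force: [-0.4, -0.5, -0.1]
opening: 0.5
```

Emit:
send_rows:
  motion:
    - [[0,0,0,0,0.08,0,0],[0,0,0,0,0.08,0,0],[0,0,0,0,0.08,0,0],[0,0,0,0,0,0,0],[0,0,0,0,0,0,0]]

```text
clock: 12.68
tool_pos: [0.4983, -0.0499, 0.087]
eef_rot: [0.704, -0.071, 0.073, -0.703]
contact_force: [-4.2, 0.3, 23.3]
opening: 0.502
```

```bash
python3 -c "
from h import *
delta([.498,-.05,.09],np.radians(78.5))
from plant import imaging
d=imaging.snapshot('side');np.savez('side8.npz',**d);cv2.imwrite('pics/s8.png',cv2.resize(d['img'][140:240,200:310,::-1],None,fx=6,fy=6,interpolation=cv2.INTER_CUBIC))
"
```

```text
clk 12.68 pos [ 0.4983 -0.0499  0.087 ] jawyaw deg 78.3 down [ 0.002 -0.001 -1.   ] F [-4.2  0.3 23.3] q7 0.94 open 0.5
axes x,z [ 0.979 -0.202  0.002] [ 0.202  0.979 -0.   ]
world d mm [-0.3 -0.1  3. ]
turn units total [ 0.01 -0.04  0.02] shift units after turn [-0.01 -0.15 -0.01]
turn units total [-4.000e-02  3.923e+01  1.000e-02] shift units after turn [ 0.01 -0.15  0.01]
shift units now [-0.01 -0.15 -0.01]
```

View pics/s8.png

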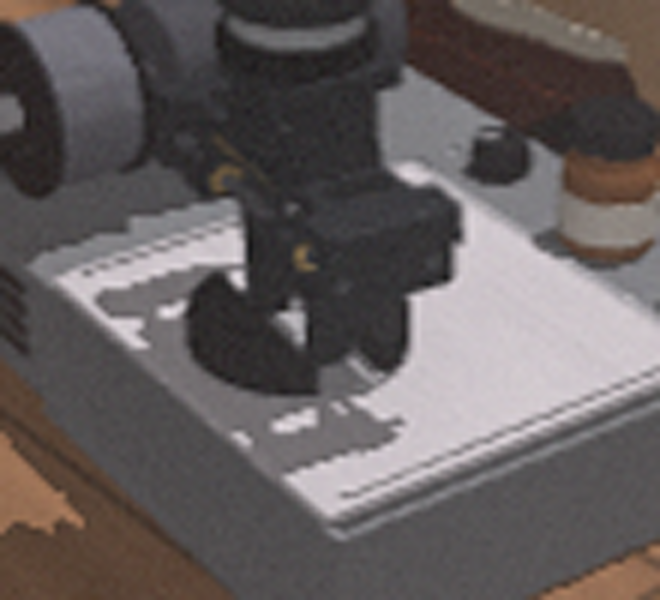

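Emit:
send_rows:
  motion:
    - [[0,0,0,0,-0.15,0,0],[0,0,0,0,-0.1,0,0],[0,0.5,0,0,0,0,0],[0,0.5,0,0,0,0,0],[0,0.5,0,0,0,0,0]]
  force: 40

```text
clock: 13.15
tool_pos: [0.4979, -0.0499, 0.0896]
eef_rot: [-0.698, 0.116, -0.115, 0.698]
contact_force: [-0.1, 1.0, 0.7]
opening: 0.499
```

Emit:
send_rows:
  motion:
    - [[0,0.7,0,0,0,0,0],[0,0.7,0,0,0,0,0],[0,0.7,0,0,0,0,0],[0,0.7,0,0,0,0,0],[0,0.7,0,0,0,0,0]]

```text
clock: 13.57
tool_pos: [0.4983, -0.05, 0.0896]
eef_rot: [0.675, -0.212, 0.212, -0.675]
contact_force: [0.8, -0.6, 0.2]
opening: 0.501
```

```bash
python3 -c "
from h import *
from plant import get_state
delta([.498,-.05,.09],np.radians(-5.8));print(get_state()['moment'])
from plant import imaging
d=imaging.snapshot('side');np.savez('side8.npz',**d);cv2.imwrite('pics/s9.png',cv2.resize(d['img'][140:240,200:310,::-1],None,fx=6,fy=6,interpolation=cv2.INTER_CUBIC))
"
```

```text
clk 13.57 pos [ 0.4983 -0.05    0.0896] jawyaw deg 55.2 down [ 0. -0. -1.] F [ 0.8 -0.6  0.2] q7 0.71 open 0.5
axes x,z [ 0.821 -0.571  0.   ] [ 0.571  0.821 -0.   ]
world d mm [-0.3  0.   0.4]
turn units total [-0.00e+00  1.33e+01  1.00e-02] shift units after turn [-0.   -0.02 -0.02]
turn units total [ 1.000e-02 -2.597e+01  0.000e+00] shift units after turn [ 0.   -0.02  0.02]
shift units now [-0.02 -0.02 -0.01]
[-0.20685594 -0.12028921  0.19318301]
```

View pics/s9.png

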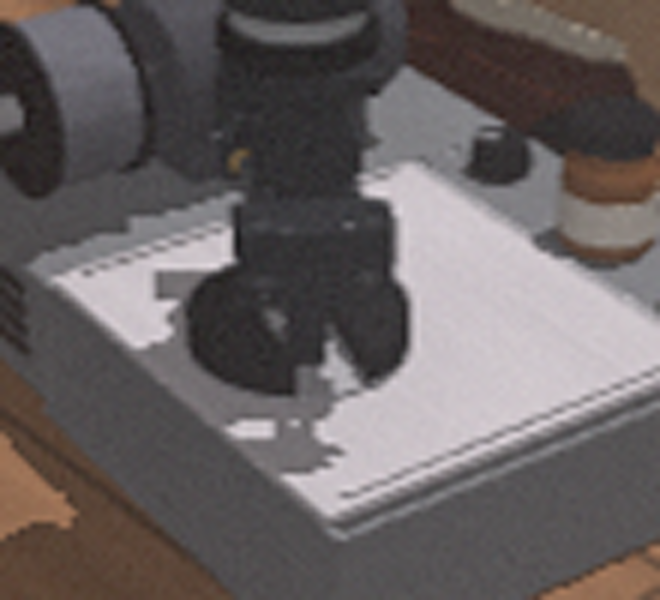

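Engaged: the z moment of +0.19 N m matches the fastener friction. I'll continue turning.

Emit:
send_rows:
  motion:
    - [[0,0.8,0,0,0,0,0],[0,0.8,0,0,0,0,0],[0,0.8,0,0,0,0,0],[0,0.8,0,0,0,0,0],[0,0.8,0,0,0,0,0]]

```text
clock: 14.03
tool_pos: [0.4983, -0.0501, 0.0896]
eef_rot: [0.633, -0.316, 0.316, -0.632]
contact_force: [0.6, -1.4, -0.5]
opening: 0.495
```

Emit:
send_rows:
  motion:
    - [[0,0.8,0,0,0,0,0],[0,0.8,0,0,0,0,0],[0,0.8,0,0,0,0,0],[0,0.8,0,0,0,0,0],[0,0.8,0,0,0,0,0]]

```text
clock: 14.45
tool_pos: [0.4983, -0.05, 0.0896]
eef_rot: [0.574, -0.413, 0.413, -0.574]
contact_force: [1.1, -0.8, -1.2]
opening: 0.502
```

Emit:
send_rows:
  motion:
    - [[0,0.8,0,0,0,0,0],[0,0.8,0,0,0,0,0],[0,0.8,0,0,0,0,0],[0,0.8,0,0,0,0,0],[0,0.6,0,0,0,0,0]]

```text
clock: 14.87
tool_pos: [0.4983, -0.05, 0.0896]
eef_rot: [0.505, -0.495, 0.495, -0.505]
contact_force: [1.0, -1.2, -1.1]
opening: 0.499
```

```bash
python3 -c "
from h import *
from plant import get_state
delta([.498,-.05,.09],np.radians(-5.8));print(get_state()['moment'])
from plant import imaging
d=imaging.snapshot('side');np.savez('side8.npz',**d);cv2.imwrite('pics/s10.png',cv2.resize(d['img'][140:240,200:310,::-1],None,fx=6,fy=6,interpolation=cv2.INTER_CUBIC))
"
```

```text
clk 14.87 pos [ 0.4983 -0.05    0.0896] jawyaw deg 1.1 down [ 0. -0. -1.] F [ 1.  -1.2 -1.1] q7 0.17 open 0.5
axes x,z [ 0.02 -1.    0.  ] [1.   0.02 0.  ]
world d mm [-0.3  0.   0.4]
turn units total [-0.    1.52  0.01] shift units after turn [-0.   -0.02 -0.01]
turn units total [ 1.000e-02 -3.775e+01  0.000e+00] shift units after turn [ 0.   -0.02  0.01]
shift units now [-0.   -0.02 -0.01]
[-0.17938653 -0.01469628  0.22935294]
```

View pics/s10.png

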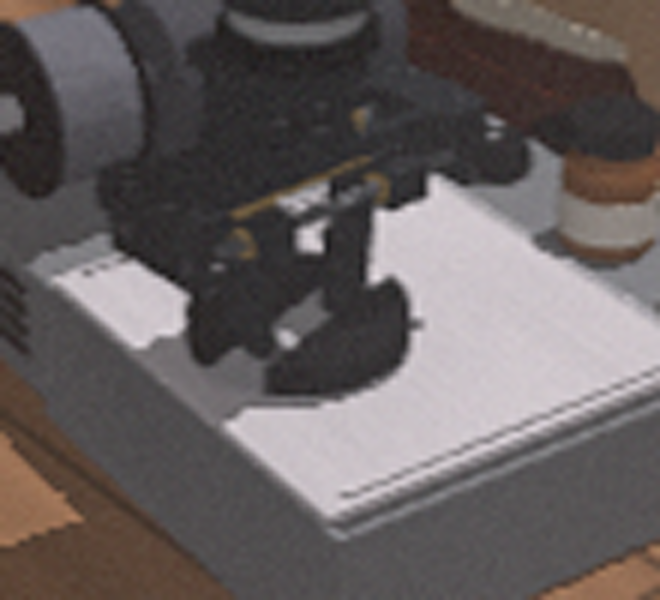

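Emit:
send_rows:
  motion:
    - [[0,0.6,0,0,0,0,0],[0,0.6,0,0,0,0,0],[0,0.6,0,0,0,0,0],[0,0.5,0,0,0,0,0],[0,0.5,0,0,0,0,0]]

```text
clock: 15.33
tool_pos: [0.4983, -0.05, 0.0897]
eef_rot: [0.447, -0.548, 0.548, -0.447]
contact_force: [-0.1, -0.9, -1.9]
opening: 0.498
```

```bash
python3 -c "
from h import *
from plant import get_state
delta([.498,-.05,.09],np.radians(-5.8));print(get_state()['moment'])"
```

```text
clk 15.33 pos [ 0.4983 -0.05    0.0897] jawyaw deg -11.6 down [ 0. -0. -1.] F [-0.1 -0.9 -1.9] q7 0.05 open 0.5
axes x,z [-0.201 -0.979  0.   ] [ 0.979 -0.201  0.   ]
world d mm [-0.3 -0.   0.3]
turn units total [-0.   -1.27  0.  ] shift units after turn [ 0.   -0.02 -0.01]
turn units total [-0. 38. -0.] shift units after turn [-0.   -0.02  0.01]
shift units now [ 0.   -0.02 -0.01]
[-0.32259612 -0.11809462  0.16171361]
```

Emit:
send_rows:
  motion:
    - [[0,0.4,0,0,0,0,0],[0,0.4,0,0,0,0,0],[0,0.3,0,0,0,0,0],[0,0.2,0,0,0,0,0],[0,0,0,0,0,0,0]]

```text
clock: 15.75
tool_pos: [0.4981, -0.0499, 0.0898]
eef_rot: [0.418, -0.57, 0.57, -0.418]
contact_force: [1.2, -0.9, -3.0]
opening: 0.497
```

```bash
python3 -c "
from h import *
from plant import get_state
delta([.498,-.05,.09],np.radians(-5.8));print(get_state()['moment'])"
```

```text
clk 15.75 pos [ 0.4981 -0.0499  0.0898] jawyaw deg -17.5 down [ 0. -0. -1.] F [ 1.2 -0.9 -3. ] q7 -0.01 open 0.5
axes x,z [-0.301 -0.954  0.   ] [ 0.954 -0.301  0.   ]
world d mm [-0.1 -0.1  0.2]
turn units total [-0.   -2.56  0.  ] shift units after turn [ 0.   -0.01 -0.01]
turn units total [-0.   36.71 -0.  ] shift units after turn [-0.   -0.01  0.01]
shift units now [ 0.01 -0.01 -0.  ]
[-0.33464981 -0.1534178   0.10100091]
```

Emit:
send_rows:
  motion:
    - [[0,0.2,0,0,0,0,0],[0,0.2,0,0,0,0,0],[0,0.2,0,0,0,0,0],[0,0.2,0,0,0,0,0],[0,0.2,0,0,0,0,0]]

```text
clock: 16.17
tool_pos: [0.4981, -0.0499, 0.0898]
eef_rot: [0.397, -0.585, 0.585, -0.397]
contact_force: [0.6, -3.6, -4.6]
opening: 0.499
```

```bash
python3 -c "
from h import *
from plant import get_state
delta([.498,-.05,.09],np.radians(-5.8));print(get_state()['moment'])
from plant import imaging
d=imaging.snapshot('side');cv2.imwrite('pics/s11.png',cv2.resize(d['img'][140:240,200:310,::-1],None,fx=6,fy=6,interpolation=cv2.INTER_CUBIC))
"
```

```text
clk 16.17 pos [ 0.4981 -0.0499  0.0898] jawyaw deg -21.7 down [-0.    -0.001 -1.   ] F [ 0.6 -3.6 -4.6] q7 -0.05 open 0.5
axes x,z [-0.37  -0.929  0.001] [ 0.929 -0.37   0.   ]
world d mm [-0.1 -0.1  0.2]
turn units total [-0.   -3.47  0.01] shift units after turn [ 0.01 -0.01 -0.01]
turn units total [-1.00e-02  3.58e+01 -0.00e+00] shift units after turn [-0.01 -0.01  0.01]
shift units now [ 0.01 -0.01 -0.  ]
[-0.9261311  -0.23222503  2.83482138]
```

View pics/s11.png

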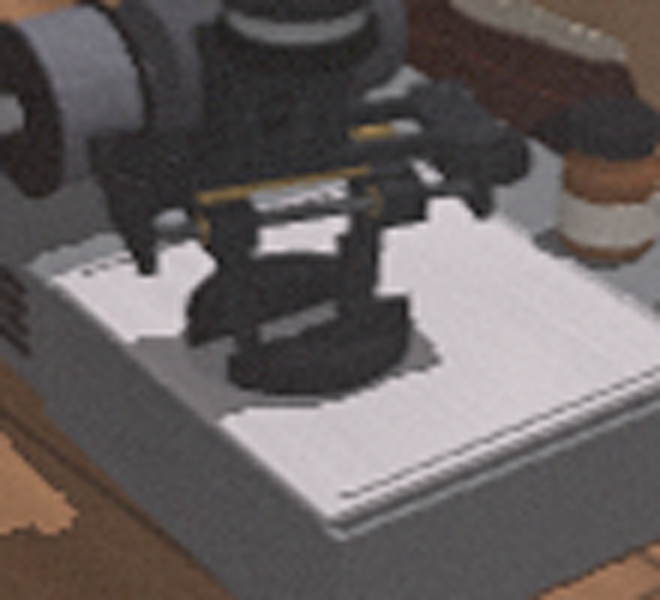

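The moment jumped to 2.8 N m, so the stop is reached. I'll back off within the slack, then lift clear and move away.

Emit:
send_rows:
  motion:
    - [[0,-0.6,0,0,0,0,0],[0,-0.7,0,0,0,0,0],[0,-0.7,0,0,0,0,0],[0,-0.6,0,0,0,0,0],[0,0,0,0,0,0,0]]

```text
clock: 16.63
tool_pos: [0.4974, -0.0494, 0.0901]
eef_rot: [-0.453, 0.544, -0.542, 0.453]
contact_force: [0.1, -0.1, -1.1]
opening: 0.5
```

Emit:
send_rows:
  motion:
    - [[0,0,0,0,-0.2,0,0],[0,0,0,0,-0.4,0,0],[0,0,0,0,-0.6,0,0],[0,0,0,0,-0.9,0,0],[0,0,0,0,-0.9,0,0]]

```text
clock: 17.05
tool_pos: [0.4976, -0.0496, 0.151]
eef_rot: [-0.453, 0.543, -0.542, 0.453]
contact_force: [0.5, 0.2, -0.3]
opening: 0.499
```

Emit:
send_rows:
  motion:
    - [[0,0,0,0,-0.9,0,0],[0,0,0,0,-0.9,0,0],[0,0,0,0,-0.9,0,0],[0,0,0,0,-0.9,0,0],[0,0,0,0,-0.9,0,0]]

```text
clock: 17.47
tool_pos: [0.4976, -0.0496, 0.2416]
eef_rot: [-0.453, 0.543, -0.543, 0.453]
contact_force: [0.2, 0.7, -0.0]
opening: 0.5
```

```bash
python3 -c "
from h import *
delta([.40,-.25,.25])
from plant import imaging
d=imaging.snapshot('side');np.savez('side12.npz',**d);cv2.imwrite('pics/s12.png',cv2.resize(d['img'][130:240,180:320,::-1],None,fx=5,fy=5,interpolation=cv2.INTER_CUBIC))
"
```

```text
clk 17.47 pos [ 0.4976 -0.0496  0.2416] jawyaw deg -10.3 down [ 0.     0.001 -1.   ] F [ 0.2  0.7 -0. ] q7 0.01 open 0.5
axes x,z [-0.179 -0.984 -0.001] [ 0.984 -0.179  0.   ]
world d mm [ -97.6 -200.4    8.4]
shift units now [10.73 -0.43 -3.01]
```

View pics/s12.png

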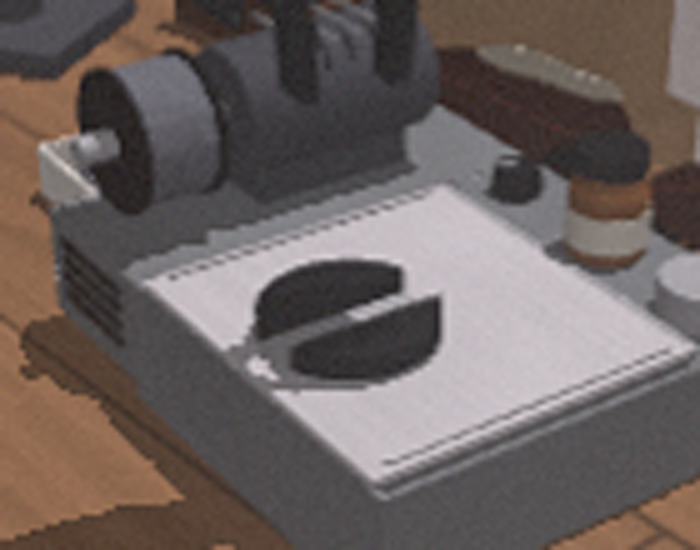

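Cover shut, with the slot along machine x from (240,350) to (430,300). I'll move the hand aside over free space and check from the top.

Emit:
send_rows:
  motion:
    - [[0,0,0,0.6,-0.2,-0.3,0],[0,0,0,0.9,-0.2,-0.4,0],[0,0,0,0.9,0,-0.4,0],[0,0,0,0.9,0,-0.4,0],[0,0,0,0.9,0,-0.4,0]]

```text
clock: 17.93
tool_pos: [0.4437, -0.127, 0.2477]
eef_rot: [-0.454, 0.543, -0.542, 0.453]
contact_force: [0.2, -0.3, -1.3]
opening: 0.501
```

Emit:
send_rows:
  motion:
    - [[0,0,0,0.9,0,-0.3,0],[0,0,0,0.9,0,-0.3,0],[0,0,0,0.9,0,-0.3,0],[0,0,0,0.9,0,-0.3,0],[0,0,0,0.9,0,-0.3,0]]

```text
clock: 18.35
tool_pos: [0.3983, -0.2101, 0.2476]
eef_rot: [-0.453, 0.543, -0.542, 0.453]
contact_force: [0.6, 0.1, 0.1]
opening: 0.498
```

Emit:
send_rows:
  motion:
    - [[0,0,0,0.8,0,0,0],[0,0,0,0.8,0,0,0],[0,0,0,0.4,0,0,0],[0,0,0,0,0,0,0],[0,0,0,0,0,0,0]]

```text
clock: 18.77
tool_pos: [0.3928, -0.2482, 0.2476]
eef_rot: [-0.453, 0.543, -0.542, 0.453]
contact_force: [0.7, 1.0, -0.5]
opening: 0.502
```

```bash
python3 -c "
from slot import *
delta([.40,-.25,.25])
from plant import imaging
d=imaging.snapshot('top');np.savez('top13.npz',**d);cv2.imwrite('pics/t13.png',cv2.resize(d['img'][110:250,180:340,::-1],None,fx=4.2,fy=4.2,interpolation=cv2.INTER_CUBIC))
slot(d)
d0=load('top0.npz')['img'].astype(int);df=np.abs(d['img'].astype(int)-d0).max(2)
p=np.load('pose.npz')['p'];c=proj(d,pose(p,[[.15,.04,.105]]))[0].round().astype(int);print('knob diff',df[c[1]-7:c[1]+8,c[0]-7:c[0]+8].max())
"
```

```text
clk 18.77 pos [ 0.3928 -0.2482  0.2476] jawyaw deg -10.2 down [-0.001  0.001 -1.   ] F [ 0.7  1.  -0.5] q7 0.44 open 0.5
axes x,z [-0.177 -0.984 -0.001] [ 0.984 -0.177 -0.001]
world d mm [ 7.2 -1.8  2.4]
shift units now [ 0.02 -0.12  0.37]
[([253, 191, 12, 28, 198], array([258.6, 204.1])), ([275, 192, 11, 29, 211], array([279.7, 206.6]))]
circle 0.4974154829978943 -0.05013022571802139 0.0512358620762825 block line mid [ 0.49710145 -0.05014541] pred [[ 0.49931274 -0.05113393  0.113     ]]
slot yaw 173.97589757491792 joint -1.5670848529580632
knob diff 10
```

View pics/t13.png

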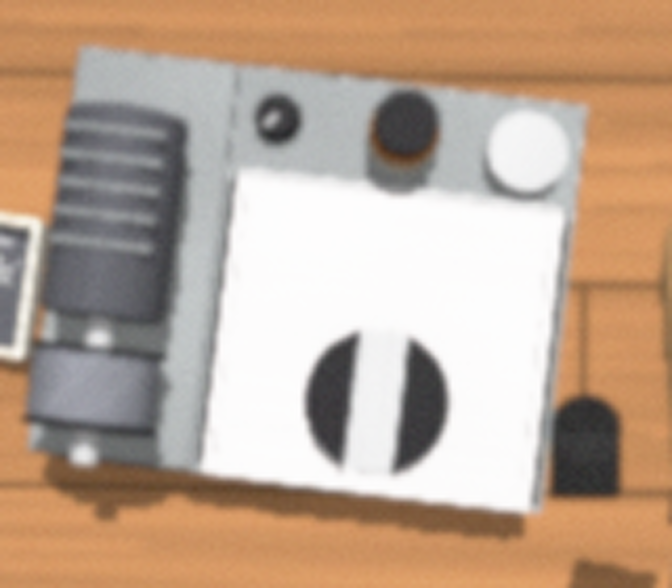

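The slot now points along machine x. Its measured angle is 1.574 rad modulo a half turn, against a stop of 1.571. The knob is unchanged and the hand is clear.

```bash
python3 -c "
from plant import job
print(job.finish_job())"
```

```text
the job is handed in; nothing more can be done
None
```

The cover is shut and locked, and I handed the job in at about 18.8 s of the 45 s allowed.

- **Cover:** I pushed it shut with the closed fingertips near the press spot until it hit its stop, where the force rose to 12 N. The side view before and after turning shows it flush with the deck.
- **Fastener:** I lowered two half-open fingertips into the slot and turned clockwise. The moment was about 0.2 N m while turning and jumped to 2.8 N m at the stop. In the last top picture the slot lies along the machine's x axis, at about 1.57 rad.
- **Everything else:** The speed knob looks the same in the before and after pictures. In the last top view the jar, the polish tin and the rubber heel look where they were. I did not check the last, hammer, brush or nail tray separately. The hand finished clear, with no contact force beyond noise.

**What disagreed:** The fingertips met the shut cover with the TCP reading about 24 mm lower than the stated 14 mm tip offset implies. The side camera was also about 2.5 pixels off my machine fit. Because of this I judged depth by contact force and pictures, and I never found the cause of the offset.

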